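# Set the shielding-gas flow and lock it

### The job

Set the gas flow for the next weld: turn the flow knob until the tip of its red pointer stands over the green mark, and only then slide the clear lock cover fully home over the knob, leaving the knob set on the mark. Leave everything else on the bench where it stands.

Things in the scene. Friction and masses are not known exactly. Their poses are not given: they have to be found in the camera images.
- unit: Gas flow control unit fixed to the bench: a green box, 170 mm (its x) by 330 mm (its y), flat top at 50 mm; origin under its centre. A flat gauge block (top at 65 mm) stands against its far side. Its y axis runs from the parked lock cover to the knob.
- knob_axis (a point): Point on the vertical axis of the flow knob, on the top face of the unit (z = 50 mm), 85 mm from the unit's centre along its +y. Axes parallel to the unit's.
- knob (a joint): Angle of the flow knob in rad, counter-clockwise positive seen from above; at 0 the pointer points along the unit's +x; it turns from -1.5 to 1.5. A black bar 16 mm wide and 26 mm tall, from 9 to 35 mm above the unit's top, reaches 50 mm to each side of the axis (101 mm overall); one end carries the 7 mm wide red pointer. It turns stiffly (about 0.07 N m) and stays where it is left.
- pointer_tip (a point): End of the red pointer, 51 mm from the knob axis, 22 mm above the unit's top; its x axis points outward along the pointer.
- mark_point (a point): Middle of the green mark, a flat band 15 mm wide (tangentially) and 24 mm long (radially) painted on the white dial round the knob, 51 mm from the knob axis; it does not move, but lies elsewhere on the dial from day to day. Its x axis points radially outward.
- cover (a joint): Travel of the lock cover in m along the unit's +y: near 0 parked beside the knob, 0.170 at its end stop, fully over the knob. A clear, slightly milky lid 140 x 120 mm (120 along the slide) on aluminium side walls, top at 97 mm above the bench, open at both ends, so that it passes over the knob at any angle. About 2 to 3 N slides it and it stays where it is left.
- cover_fin (a point): Middle of the top edge of the orange fin that stands on the cover near its trailing (-y) edge: 80 mm wide across the slide, 14 mm thick along the slide, standing 32 mm above the clear lid (top at z = 129 mm); push or pinch it. Its axes are parallel to the unit's.
- shade: Bystander: a brass lamp shade, cone on a round skirt, 110 mm across, 95 mm high, on the far side of the unit; origin at the centre of its underside.
- can: Bystander: an upright white can with a blue band, 66 mm across, 190 mm high; origin at the centre of its underside.
- wrench: Bystander: a steel wrench lying flat, 180 mm long; origin under its middle.
- collar: Bystander: a dark steel collar lying flat, 70 mm across, 22 mm high; origin at the centre of its underside.
- slug: Bystander: an upright aluminium slug, 40 mm across, 50 mm high; origin at the centre of its underside.
- offcut: Bystander: a wooden offcut, 130 x 50 x 40 mm high; origin at the centre of its underside.

How it is judged:
On the way:
1. the pointer tip is within 8 mm of the middle of the green mark while the cover is still clear of the knob (its travel under 60 mm) (horizontal distance between pointer_tip and mark_point below 0.008 m and value of joint cover below 0.06 m), for 0.3 s.
At the end, for the whole second after the job is handed in: The lock cover is fully over the knob (within 10 mm of its end stop) and the pointer tip is still within 8 mm of the middle of the green mark (value of joint cover above 0.16 m and horizontal distance between pointer_tip and mark_point below 0.008 m); the robot touches nothing.
It fails at once if one of the bystanders (brass shade, spray can, wrench, collar, slug, offcut) is shifted by more than 30 mm (distance of any of shade, can, wrench, collar, slug, offcut from where it was at the start of the episode above 0.03 m).
It also fails if it takes over 48 s, if anything falls off the work surface, if the arm or the gripper's body presses on something with over 40 N, if the wrist force passes 120 N, or if a joint passes its speed limit or range.

### The arm

A 7-joint arm with a two-finger parallel gripper is mounted at the origin on the work surface. World frame = base frame: x ahead of the robot, y to its left, z up, the work surface at z = 0. Lengths are in m, angles in rad, forces in N, time in s.
With the tool pointing down it reaches from about 0.4 to 0.875 m from the base axis. Payload 6.5 kg.
Tool frame: the origin (TCP) lies on the centre line of the jaws, within the pads' length; the fingertips stand 14 mm ahead of it and the grasp point (between the pads) lies 5 mm behind it; z points along the fingers, y is the line along which they close (so a half turn about z gives the same grasp; the last joint's range is limited). The gripper opens to 85 mm and grips with 20 to 120 N. Pads are 22 mm wide; open, the fingers measure 114 mm over their backs; the gripper's body (76 mm by 85 mm) begins 54 mm behind the grasp point. The pads swing forward as they close: fully open they stand 13 mm farther back than shut.
Start: joints at [1.254, 0.536, -0.004, 1.538, 0.003, 1.067, -0.071], TCP at [0.161, -0.63, 0.245] pointing down, gripper open.
Joint ranges: [-2.7, 2.7], [-0.37, 2.16], [-1.27, 1.26], [0.24, 2.4], [-1.31, 4.45], [0.19, 1.91], [-2.76, 2.76]. Speed limits (rad/s): [2.39, 2.39, 3.14, 3.14, 3.14, 3.14, 3.14].

### API

Orientations are given as a 3x3 rotation matrix whose columns are the frame's x, y, z axes.
In Python, from station import * gives the robot as it stands.
- The arm moves only by the shell command python3 -m handwheel 'ROWS' [OPENING] [FORCE]. ROWS is JSON, a list of rows, each an object of numbers: "tx", "ty", "tz": the shift along the tool's x, y, z as a fraction of full scale; "rx", "ry", "rz": the turn, a rotation vector about the tool's x, y, z as a fraction of full scale. In form: [{"tx": .., "ty": .., "tz": .., "rx": .., "ry": .., "rz": ..}, ...]. A call has 1 to 8 rows; each row is the pose to reach, as a shift and turn from the pose commanded when the call began, along the tool's axes at that moment; what a row does not reach only later rows make up. Full scale, the value 1, is 0.1 m for a shift and 60 degrees for a turn. A row lasts 1/10 s, in which the tool goes at most 50 mm and 8.59 degrees, less where a joint would pass 70% of its speed; a pose out of reach is approached as far as the arm can. A call with a number of a shift or a turn outside -1 to 1 is refused whole. A call with a gripper value outside its range is refused whole. OPENING is the closure, from 0 (fully open) to 1 (shut), set as the call begins (- or left out, the last holds). The fingers move at their own pace and stop on an object; FORCE is the grip in N (left out, the last holds). Time passes only in rows, so rows that repeat a pose let the fingers close. It gives the time, the measured TCP pose, the force, the opening and the grip force at its end, in the units of the state.
- observe(): the state, without advancing time (a new reading comes with each control period).
- capture(name): name is "scene" or "top" or "wrist"; returns a dict with "pixels" (400x640x3 uint8, blue, green, red), "camera_matrix" (3x3 intrinsics, pixels), "rvec" (rotation vector, rad) and "tvec" (3), from world to camera coordinates, as OpenCV has them. Camera axes: x right, y down, z forward; pixel columns grow to the right and rows downward; lengths in m; the calibration is good to about 2 mm. A picture is of the moment at which its call begins. There is no depth.
- close_job(): hands the job in; it is judged then, once.
Trained networks look in the newest picture that a camera, given by its name, has taken for a name from the list of things; names that differ only in an ending like _2 or _b are one class to them, and where a whole thing is asked for, a point or a joint stands for the part that bears it (a point fixed in the world has none). Each returns a list of dicts, best first, with "conf" (0 to 1); they miss things now and then, are a little off and sometimes report something else, mostly with a low value. They report only what shows in the picture. A call takes as long as a camera call.
- recognise(camera, thing): "xyz" ([x, y, z] in m, in world coordinates, good to about 4 mm: the middle of the surface that is visible of it).
- outline_of(camera, thing): "pixels" (400x640 bool, what is visible of it).
- tip_of(camera, thing): "xyz" ([x, y, z] in m, in world coordinates, good to about 4 mm: a listed point, or the origin of a listed thing).
The state is a dict: "time_s": time; "q": joint angles; "joint_velocities": joint speeds; "joint_torque": joint torques, N m; "position": TCP position; "eef_rot": TCP orientation; "contact_force": force on the tool from outside, world axes, zero at the start; "wrist_torque": the same for the moment, N m; "grip_width": finger opening in m; "grip_force": force on a finger pad.
Only numpy, scipy, OpenCV 4.12 (cv2) and the standard library are available. Lean on these libraries where they do the work, as an engineer would, in place of code of your own. Each camera call takes 0.05 s, during which the arm holds its last target. There are 200 camera calls.

## Working session

There is one attempt and no reset: what is moved stays moved. The work goes in short steps, Python scripts to look and compute and a shell command to move; the robot and the scene stay as the last step left them, time stands still between calls to the robot, and variables do not carry over. Pictures are saved under pics/ and viewed, at most 10 in all, crops included, and the job is handed in when it is done.

```bash
mkdir -p pics; ls; python3 - <<'E'
from station import *
import cv2,numpy as np
s=observe();print(s['time_s'],s['position'],s['eef_rot'],s['grip_width'])
for c in ('top','scene'):
    p=capture(c);cv2.imwrite(f'pics/{c}0.png',p['pixels'])
    for t in ('unit','knob_axis','pointer_tip','mark_point','cover_fin','shade','can','wrench','collar','slug','offcut'):
        r=tip_of(c,t);print(c,t,[(np.round(a['xyz'],3).tolist(),round(a['conf'],2)) for a in r[:2]])
E
```

```text
pics
0.0 [ 0.16115807 -0.62907936  0.24440202] [[ 9.68689538e-01  2.48274601e-01 -5.48306908e-04]
 [ 2.48275178e-01 -9.68688122e-01  1.66055235e-03]
 [-1.18865417e-04 -1.74469068e-03 -9.99998471e-01]] 0.08530497873780735
top unit [([0.545, -0.042, 0.001], 0.97)]
top knob_axis [([0.547, 0.041, 0.053], 0.62)]
top pointer_tip [([0.592, 0.012, 0.073], 0.77)]
top mark_point [([0.603, 0.051, 0.053], 0.5)]
top cover_fin [([0.538, -0.158, 0.133], 0.89)]
top shade [([0.735, 0.134, 0.006], 0.6)]
top can [([0.622, 0.269, -0.004], 0.79)]
top wrench [([0.544, 0.19, -0.002], 0.6), ([0.511, -0.315, 0.005], 0.45)]
top collar [([0.402, 0.041, 0.0], 0.7), ([0.593, 0.012, 0.073], 0.21)]
top slug [([0.397, -0.082, -0.0], 0.72), ([0.402, 0.041, -0.002], 0.28)]
top offcut []
scene unit [([0.54, -0.043, 0.001], 0.59)]
scene knob_axis [([0.549, 0.041, 0.048], 0.61), ([0.546, -0.044, 0.001], 0.54)]
scene pointer_tip [([0.595, 0.011, 0.069], 0.68)]
scene mark_point []
scene cover_fin [([0.538, -0.152, 0.132], 0.67)]
scene shade [([0.739, 0.135, -0.001], 0.94)]
scene can [([0.625, 0.268, 0.001], 0.93)]
scene wrench [([0.548, 0.191, -0.002], 0.49)]
scene collar [([0.396, 0.042, 0.003], 0.71)]
scene slug [([0.394, -0.081, -0.003], 0.57)]
scene offcut [([0.512, -0.316, -0.001], 0.87)]
```

View pics/top0.png

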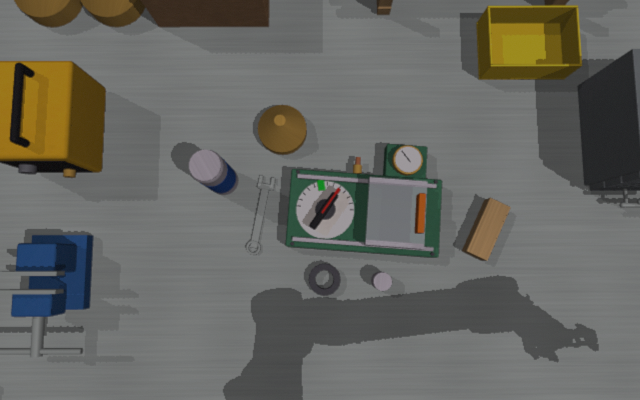

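View pics/scene0.png

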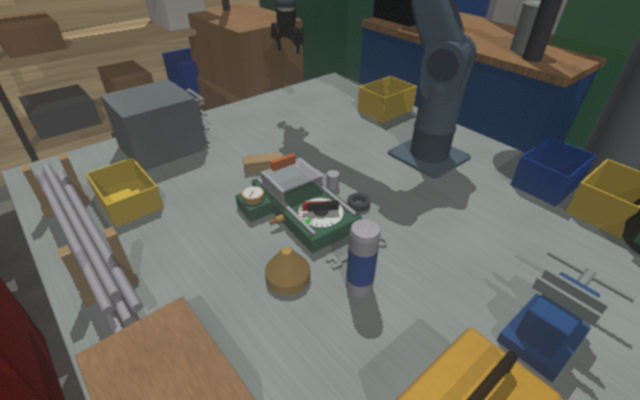

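The top view shows the unit with +y to the left: knob at about (325,209), red tip at (339,190), green mark at (321,184), and the cover parked on the right with its orange fin at (421,213). The scene view agrees with this. Next I'll measure the angles precisely.

```bash
cat > h.py <<'E'
from station import *
import cv2,numpy as np
def ray(p,uv,z):
    R=cv2.Rodrigues(np.array(p['rvec'],float))[0];t=np.array(p['tvec'],float).ravel()
    uv=np.atleast_2d(np.array(uv,float));K=np.array(p['camera_matrix'])
    d=(np.c_[uv,np.ones(len(uv))]@np.linalg.inv(K).T)@R;c=-R.T@t
    return (c+d*((z-c[2])/d[:,2])[:,None])[:,:2]
def seg(p,lo,hi,box):
    h=cv2.cvtColor(p['pixels'],cv2.COLOR_BGR2HSV);m=cv2.inRange(h,np.array(lo),np.array(hi))
    v,u=np.nonzero(m[box[1]:box[3],box[0]:box[2]]);return np.c_[u+box[0],v+box[1]]
def ang(v):return np.degrees(np.arctan2(v[...,1],v[...,0]))
E
python3 - <<'E'
from h import *
p=capture('top')
cv2.imwrite('pics/crop1.png',cv2.resize(p['pixels'][160:265,275:455],None,fx=4.4,fy=4.4,interpolation=cv2.INTER_CUBIC))
box=(285,165,370,255)
g=seg(p,(45,150,120),(75,255,255),box);r=np.r_[seg(p,(0,150,80),(8,255,255),box),seg(p,(172,150,80),(180,255,255),box)]
w=seg(p,(0,0,150),(180,60,255),(295,178,358,240));k=seg(p,(0,0,0),(180,120,60),(300,182,350,235))
f=seg(p,(5,150,100),(18,255,255),(400,180,440,245))
for n,s,z in(('green',g,.052),('red',r,.08),('bar',k,.085),('white',w,.052),('fin',f,.129)):
    if len(s)<5: print(n,len(s));continue
    x=ray(p,s,z);m=x.mean(0);pc=np.linalg.eigh(np.cov((x-m).T))[1][:,1]
    (c,sz,a)=cv2.minAreaRect(x.astype(np.float32)*1000)
    print(n,len(s),'mean',m.round(4),'axis',ang(pc).round(1),'rect',np.round(c,1),np.round(sz,1),round(a,1))
c,rad=cv2.minEnclosingCircle(ray(p,w,.052).astype(np.float32));print('dial',c,rad)
for t in('knob_axis','mark_point','pointer_tip','unit','cover_fin'):
    print(t,[(np.round(a['xyz'],3).tolist(),round(a['conf'],2)) for a in tip_of('top',t)[:1]])
# unit top outline
m=[a for a in outline_of('top','unit')][:1]
if m:
    v,u=np.nonzero(m[0]['pixels']);print('unit px',len(u),u.min(),u.max(),v.min(),v.max())
E
```

```text
green 57 mean [0.6051 0.0484] axis -170.9 rect [605.2  47.9] [13.  19.7] 89.9
red 76 mean [0.5675 0.0289] axis 144.5 rect [567.3  29.1] [ 5.4 62.1] 54.4
bar 356 mean [0.5438 0.0447] axis 144.7 rect [546.1  43.4] [36.9 85.8] 45.1
white 1347 mean [0.5432 0.0362] axis 67.0 rect [551.2  40.4] [118.6 119. ] 89.9
fin 250 mean [ 0.5366 -0.151 ] axis 175.7 rect [ 536.7 -151. ] [12.6 78.6] 85.6
dial (0.5516245365142822, 0.03978122025728226) 0.0608660988509655
knob_axis [([0.547, 0.042, 0.052], 0.73)]
mark_point [([0.602, 0.052, 0.054], 0.47)]
pointer_tip [([0.593, 0.013, 0.07], 0.68)]
unit []
cover_fin [([0.539, -0.155, 0.129], 0.81)]
unit px 13443 286 441 144 257
```

View pics/crop1.png

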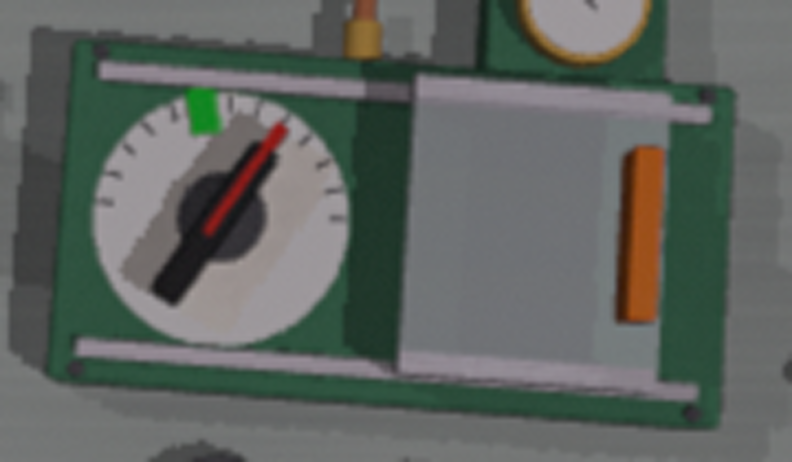

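The crop shows the green mark at crop (203,111), the pointer tip at (283,127), the dial centre at (221,218) and the fin at (640,235). The unit's yaw is about -4.3°, with the pointer at -35.5° and the mark at about +8.5° in world axes. I'll turn the knob about +44°, first moving above it with the opening partly closed.

```bash
for i in 1 2 3 4 5 6; do python3 -m handwheel '[{"tx":0.45,"ty":-0.46},{"tx":0.905,"ty":-0.92},{"tx":0.905,"ty":-0.92},{"tx":0.905,"ty":-0.92}]' 0.3 40 | tail -3; done
python3 -m handwheel '[{"rz":-0.14},{"rz":-0.28},{"rz":-0.42},{"rz":-0.56},{"rz":-0.7},{"rz":-0.72},{"rz":-0.72}]'
python3 -m handwheel '[{"rz":-0.14},{"rz":-0.28},{"rz":-0.42},{"rz":-0.56},{"rz":-0.7},{"rz":-0.72},{"rz":-0.72}]'
python3 -m handwheel '[{"rz":-0.14},{"rz":-0.28},{"rz":-0.42},{"rz":-0.56},{"rz":-0.7},{"rz":-0.73},{"rz":-0.73}]'
python3 - <<'E'
from h import *
s=observe();R=np.array(s['eef_rot']);P=np.array(s['position']);print(s['time_s'],P,'yaw y',ang(R[:2,1]),s['grip_width'],s['q'],s['contact_force'])
print('to axis, tool frame /0.1:',R.T@(np.array([.550,.0405,P[2]])-P)*10)
E
```

```text
1.55 [ 0.16133478 -0.6296771   0.24531471] yaw y -75.62599231938111 0.08502215555304977 [ 1.25377909  0.53638403 -0.00440957  1.53786274  0.00261675  1.06729087
 -0.07119623] [-0.73697962 -0.42402646 -0.53005752]
to axis, tool frame /0.1: [ 5.42870165e+00 -5.52711472e+00 -5.35596200e-04]invalid input
invalid input
invalid input
invalid input
invalid input
invalid input
invalid input
invalid input
invalid input
```

```bash
python3 -m handwheel '[{"tx":0.45,"ty":-0.46,"tz":0,"rx":0,"ry":0,"rz":0},{"tx":0.905,"ty":-0.92,"tz":0,"rx":0,"ry":0,"rz":0},{"tx":0.905,"ty":-0.92,"tz":0,"rx":0,"ry":0,"rz":0},{"tx":0.905,"ty":-0.92,"tz":0,"rx":0,"ry":0,"rz":0}]' 0.3 40
```

```text
time_s: 1.95
position: [0.2297, -0.5142, 0.2455]
eef_rot: [[0.967, 0.255, 0.002], [0.255, -0.967, 0.002], [0.002, -0.002, -1.0]]
contact_force: [0.3, -0.1, 0.5]
grip_width: 0.0596
grip_force: 0.0
```

```bash
for i in 1 2 3 4 5; do python3 -m handwheel '[{"tx":0.45,"ty":-0.46,"tz":0,"rx":0,"ry":0,"rz":0},{"tx":0.905,"ty":-0.92,"tz":0,"rx":0,"ry":0,"rz":0},{"tx":0.905,"ty":-0.92,"tz":0,"rx":0,"ry":0,"rz":0}]' | sed -n 1,2p; done
for i in 1 2 3; do python3 -m handwheel '[{"tx":0,"ty":0,"tz":0,"rx":0,"ry":0,"rz":-0.14},{"tx":0,"ty":0,"tz":0,"rx":0,"ry":0,"rz":-0.28},{"tx":0,"ty":0,"tz":0,"rx":0,"ry":0,"rz":-0.42},{"tx":0,"ty":0,"tz":0,"rx":0,"ry":0,"rz":-0.56},{"tx":0,"ty":0,"tz":0,"rx":0,"ry":0,"rz":-0.7},{"tx":0,"ty":0,"tz":0,"rx":0,"ry":0,"rz":-0.723},{"tx":0,"ty":0,"tz":0,"rx":0,"ry":0,"rz":-0.723}]'| sed -n 1,2p; done
python3 - <<'E'
from h import *
s=observe();R=np.array(s['eef_rot']);P=np.array(s['position']);print(s['time_s'],P,'yaw y',ang(R[:2,1]),s['grip_width'],s['q'],s['contact_force'])
print('to axis, tool frame /0.1:',R.T@(np.array([.550,.0405,P[2]])-P)*10)
p=capture('wrist');cv2.imwrite('pics/wrist1.png',p['pixels'])
for t in('knob_axis','mark_point','pointer_tip'):
    print(t,[(np.round(a['xyz'],3).tolist(),round(a['conf'],2)) for a in tip_of('wrist',t)[:1]])
E
```

```text
time_s: 2.25
position: [0.2925, -0.4042, 0.2454]
time_s: 2.55
position: [0.3576, -0.2925, 0.2457]
time_s: 2.85
position: [0.4227, -0.1807, 0.2458]
time_s: 3.15
position: [0.4877, -0.0687, 0.2458]
time_s: 3.45
position: [0.5524, 0.0432, 0.2456]
time_s: 4.15
position: [0.5507, 0.039, 0.2452]
time_s: 4.85
position: [0.5504, 0.0396, 0.2452]
time_s: 5.55
position: [0.5503, 0.0398, 0.2452]
5.55 [0.55030793 0.03975486 0.24517789] yaw y 54.21310772269053 0.059643956310454195 [ 0.48067158  0.50500509 -0.84620093  1.76568705  0.4266598   1.06561705
  0.43055869] [-0.61065795 -0.65007229  0.31141658]
to axis, tool frame /0.1: [6.85526914e-03 4.24383631e-03 1.20094277e-06]
knob_axis [([0.549, 0.04, 0.049], 0.59)]
mark_point [([0.602, 0.049, 0.052], 0.89)]
pointer_tip [([0.589, 0.014, 0.076], 0.96)]
```

View pics/wrist1.png

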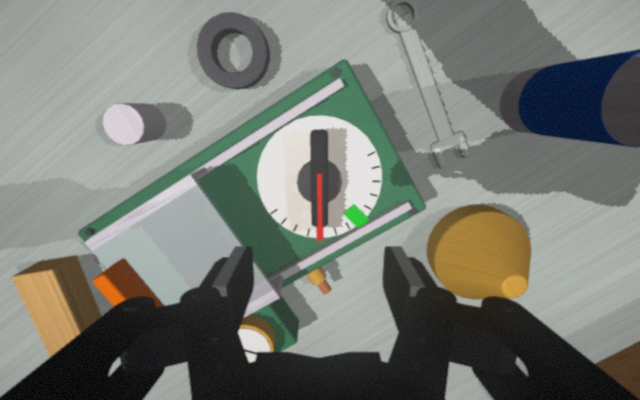

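The wrist view shows the bar vertical at column 319, centred between the fingers, with the mark at (356,215). I'll descend, grip and check.

```bash
python3 - <<'E'
from h import *
p=capture('wrist')
g=seg(p,(45,150,120),(75,255,255),(250,110,400,245));r=np.r_[seg(p,(0,150,80),(8,255,255),(280,150,360,245)),seg(p,(172,150,80),(180,255,255),(280,150,360,245))]
for n,s,z in(('green',g,.052),('red',r,.08)):
    x=ray(p,s,z);m=x.mean(0);(c,sz,a)=cv2.minAreaRect(x.astype(np.float32)*1000)
    print(n,len(s),m.round(4),ang(np.linalg.eigh(np.cov((x-m).T))[1][:,1]),np.round(c,1),np.round(sz,1),a, ang(m-np.array([.55,.0405])))
E
for i in 1 2; do python3 -m handwheel '[{"tx":0,"ty":0,"tz":0.3,"rx":0,"ry":0,"rz":0},{"tx":0,"ty":0,"tz":0.6,"rx":0,"ry":0,"rz":0},{"tx":0,"ty":0,"tz":0.85,"rx":0,"ry":0,"rz":0},{"tx":0,"ty":0,"tz":0.85,"rx":0,"ry":0,"rz":0}]'; done
python3 -m handwheel '[{"tx":0,"ty":0,"tz":0,"rx":0,"ry":0,"rz":0},{"tx":0,"ty":0,"tz":0,"rx":0,"ry":0,"rz":0},{"tx":0,"ty":0,"tz":0,"rx":0,"ry":0,"rz":0},{"tx":0,"ty":0,"tz":0,"rx":0,"ry":0,"rz":0},{"tx":0,"ty":0,"tz":0,"rx":0,"ry":0,"rz":0},{"tx":0,"ty":0,"tz":0,"rx":0,"ry":0,"rz":0},{"tx":0,"ty":0,"tz":0,"rx":0,"ry":0,"rz":0},{"tx":0,"ty":0,"tz":0,"rx":0,"ry":0,"rz":0}]' 1 40
```

```text
green 265 [0.6043 0.0497] -167.60495604612075 [604.5  49.2] [22.8 14. ] 11.1919527053833 9.643679668956553
red 330 [0.5673 0.0295] 144.55025746023952 [567.7  29.8] [ 4.8 63.4] 54.34737777709961 -32.36772192130723
time_s: 6.2
position: [0.548, 0.0393, 0.1574]
eef_rot: [[-0.814, 0.581, -0.006], [0.581, 0.814, -0.001], [0.004, -0.004, -1.0]]
contact_force: [-0.6, -0.7, -0.3]
grip_width: 0.0599
grip_force: 0.0
time_s: 6.6
position: [0.549, 0.0395, 0.0739]
eef_rot: [[-0.814, 0.581, -0.004], [0.581, 0.814, -0.001], [0.003, -0.003, -1.0]]
contact_force: [0.6, -0.6, 0.7]
grip_width: 0.0597
grip_force: 0.0
time_s: 7.4
position: [0.5524, 0.0398, 0.0784]
eef_rot: [[-0.814, 0.581, 0.004], [0.581, 0.814, -0.001], [-0.004, 0.002, -1.0]]
contact_force: [-2.0, -1.7, 12.0]
grip_width: 0.0153
grip_force: 47.3
```

```bash
python3 -m handwheel '[{"tx":0,"ty":0,"tz":0,"rx":0,"ry":0,"rz":-0.11},{"tx":0,"ty":0,"tz":0,"rx":0,"ry":0,"rz":-0.22},{"tx":0,"ty":0,"tz":0,"rx":0,"ry":0,"rz":-0.33},{"tx":0,"ty":0,"tz":0,"rx":0,"ry":0,"rz":-0.44},{"tx":0,"ty":0,"tz":0,"rx":0,"ry":0,"rz":-0.55},{"tx":0,"ty":0,"tz":0,"rx":0,"ry":0,"rz":-0.66},{"tx":0,"ty":0,"tz":0,"rx":0,"ry":0,"rz":-0.77},{"tx":0,"ty":0,"tz":0,"rx":0,"ry":0,"rz":-0.77}]'
python3 -m handwheel '[{"tx":0,"ty":0,"tz":0,"rx":0,"ry":0,"rz":0},{"tx":0,"ty":0,"tz":0,"rx":0,"ry":0,"rz":0},{"tx":0,"ty":0,"tz":0,"rx":0,"ry":0,"rz":0}]'
python3 - <<'E'
from h import *
s=observe();R=np.array(s['eef_rot']);print(ang(R[:2,1])-90,s['wrist_torque'])
p=capture('wrist');cv2.imwrite('pics/wrist2.png',p['pixels'])
for c in('wrist','scene'):
  if c!='wrist':capture(c)
  for t in('mark_point','pointer_tip'):
    print(c,t,[(np.round(a['xyz'],3).tolist(),round(a['conf'],2)) for a in tip_of(c,t)[:1]])
E
```

```text
time_s: 8.2
position: [0.5525, 0.0406, 0.0784]
eef_rot: [[-0.982, -0.188, 0.005], [-0.188, 0.982, 0.001], [-0.005, -0.0, -1.0]]
contact_force: [-1.7, 0.1, 10.8]
grip_width: 0.0151
grip_force: 46.3
time_s: 8.5
position: [0.5525, 0.0406, 0.0784]
eef_rot: [[-0.983, -0.186, 0.005], [-0.186, 0.983, 0.0], [-0.005, -0.0, -1.0]]
contact_force: [-1.9, 0.6, 9.6]
grip_width: 0.0149
grip_force: 46.1
10.695313751942393 [0.09579929 0.35904733 0.03915742]
wrist mark_point [([0.544, 0.188, -0.001], 0.57)]
wrist pointer_tip [([0.6, 0.054, 0.077], 0.73)]
scene mark_point [([0.6, 0.049, 0.056], 0.47)]
scene pointer_tip [([0.603, 0.048, 0.071], 0.51)]
```

View pics/wrist2.png

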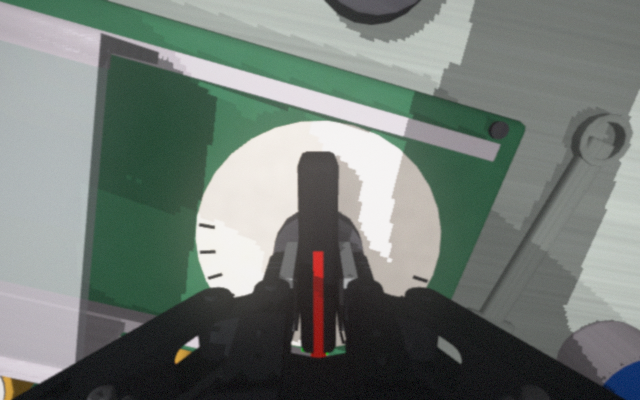

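The wrist view shows the bar held straight between the pads and the red tip at (318,355), just over a sliver of green. I'll release, lift and check.

```bash
python3 -m handwheel '[{"tx":0,"ty":0,"tz":0,"rx":0,"ry":0,"rz":0},{"tx":0,"ty":0,"tz":0,"rx":0,"ry":0,"rz":0},{"tx":0,"ty":0,"tz":0,"rx":0,"ry":0,"rz":0},{"tx":0,"ty":0,"tz":0,"rx":0,"ry":0,"rz":0},{"tx":0,"ty":0,"tz":0,"rx":0,"ry":0,"rz":0}]' 0.3 40
python3 -m handwheel '[{"tx":0,"ty":0,"tz":-0.1,"rx":0,"ry":0,"rz":0},{"tx":0,"ty":0,"tz":-0.3,"rx":0,"ry":0,"rz":0},{"tx":0,"ty":0,"tz":-0.6,"rx":0,"ry":0,"rz":0},{"tx":0,"ty":0,"tz":-1,"rx":0,"ry":0,"rz":0},{"tx":0,"ty":0,"tz":-1,"rx":0,"ry":0,"rz":0}]'
python3 -m handwheel '[{"tx":0,"ty":0,"tz":-0.4,"rx":0,"ry":0,"rz":0},{"tx":0,"ty":0,"tz":-0.7,"rx":0,"ry":0,"rz":0},{"tx":0,"ty":0,"tz":-0.7,"rx":0,"ry":0,"rz":0},{"tx":0,"ty":0,"tz":-0.7,"rx":0,"ry":0,"rz":0}]' 1
python3 - <<'E'
from h import *
for c in('wrist','scene'):
  p=capture(c);cv2.imwrite(f'pics/{c}3.png',p['pixels'])
  for t in('knob_axis','mark_point','pointer_tip','cover_fin'):
    print(c,t,[(np.round(a['xyz'],3).tolist(),round(a['conf'],2)) for a in tip_of(c,t)[:1]])
E
```

```text
time_s: 9.3
position: [0.5503, 0.0398, 0.0753]
eef_rot: [[-0.983, -0.186, -0.0], [-0.186, 0.983, -0.0], [0.0, -0.0, -1.0]]
contact_force: [-0.2, 0.3, -0.9]
grip_width: 0.0594
grip_force: 0.0
time_s: 9.8
position: [0.5532, 0.0413, 0.1806]
eef_rot: [[-0.982, -0.186, 0.008], [-0.186, 0.983, 0.001], [-0.008, -0.0, -1.0]]
contact_force: [-0.3, 0.8, 0.4]
grip_width: 0.0596
grip_force: 0.0
time_s: 10.2
position: [0.5504, 0.0397, 0.2456]
eef_rot: [[-0.983, -0.186, 0.001], [-0.186, 0.983, -0.0], [-0.001, -0.001, -1.0]]
contact_force: [-0.2, 0.3, -1.6]
grip_width: 0.0016
grip_force: 0.0
wrist knob_axis [([0.551, 0.038, 0.05], 0.95)]
wrist mark_point [([0.604, 0.046, 0.05], 0.67)]
wrist pointer_tip [([0.602, 0.054, 0.076], 0.73)]
wrist cover_fin [([0.535, -0.152, 0.128], 0.68)]
scene knob_axis [([0.548, 0.038, 0.046], 0.57)]
scene mark_point [([0.603, 0.046, 0.054], 0.39)]
scene pointer_tip [([0.599, 0.05, 0.074], 0.65)]
scene cover_fin [([0.538, -0.152, 0.13], 0.95)]
```

View pics/wrist3.png

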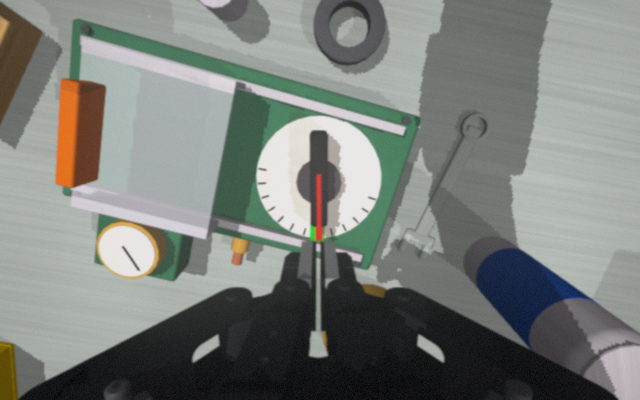

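The wrist view shows the pointer tip at (319,235) and the green mark's visible part around (313,232), so there may be a small overshoot. I'll quantify it at pixel level.

```bash
python3 - <<'E'
from h import *
b=(295,215,345,250)
for c,b in(('wrist',(295,215,345,250)),('top',(285,165,370,220))):
  p=capture(c)
  g=seg(p,(45,130,90),(75,255,255),b)
  r=np.r_[seg(p,(0,150,80),(8,255,255),b),seg(p,(172,150,80),(180,255,255),b)]
  print(c,len(g),len(r))
  if len(g):print('green u',g[:,0].min(),g[:,0].max(),'v',g[:,1].min(),g[:,1].max())
  if len(r):print('red u',r[:,0].min(),r[:,0].max(),'v',r[:,1].min(),r[:,1].max())
  if c=='wrist':
    cv2.imwrite('pics/crop4.png',cv2.resize(p['pixels'][160:260,270:370],None,fx=6,fy=6,interpolation=cv2.INTER_CUBIC))
    A=np.array([.5512,.040])
    for n,s,z in(('green',g,.052),('red',r,.072)):
      x=ray(p,s,z)-A;a=ang(x);d=np.hypot(*x.T);k=(d>44)*0+ (d>.042)
      print(n,'ang range',a[k>0].min().round(1),a[k>0].max().round(1),'mean',a[k>0].mean().round(1),'r',d.min(),d.max())
E
```

```text
wrist 57 139
green u 310 323 v 226 240
red u 316 321 v 215 240
green ang range 2.8 16.5 mean 5.5 r 0.04858401183556544 0.06425169384669198
red ang range 9.6 16.1 mean 12.5 r 0.029479252550110215 0.05550609924156175
top 0 0
```

View pics/crop4.png

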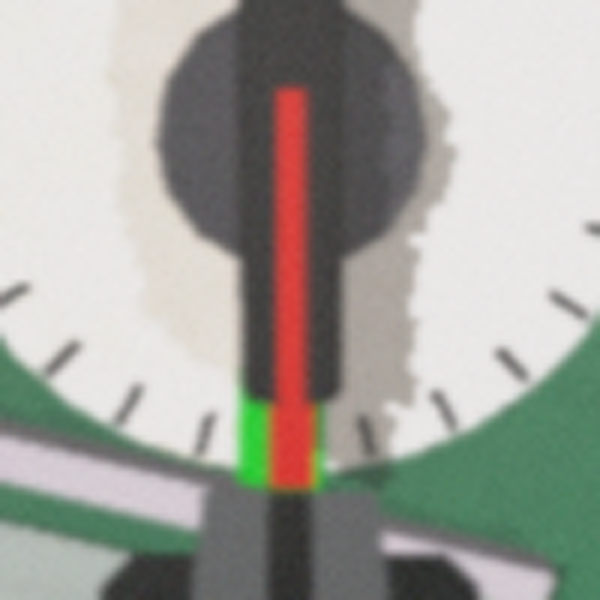

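In the crop, green spans columns 240–327 and red 271–313, so the tip is about 1.5–2 mm from the mark's middle, inside the 8 mm limit. Next I'll put the closed fingers behind the fin.

```bash
for i in 1 2 3; do python3 -m handwheel '[{"tx":0.1,"ty":-0.38,"tz":0,"rx":0,"ry":0,"rz":0},{"tx":0.2,"ty":-0.75,"tz":0,"rx":0,"ry":0,"rz":0},{"tx":0.2,"ty":-0.75,"tz":0,"rx":0,"ry":0,"rz":0}]' 1|sed -n 1,2p; done
python3 -m handwheel '[{"tx":0,"ty":0,"tz":0,"rx":0,"ry":0,"rz":0.13},{"tx":0,"ty":0,"tz":0,"rx":0,"ry":0,"rz":0.25},{"tx":0,"ty":0,"tz":0,"rx":0,"ry":0,"rz":0.25},{"tx":0,"ty":0,"tz":0,"rx":0,"ry":0,"rz":0.25}]'
python3 - <<'E'
from h import *
s=observe();R=np.array(s['eef_rot']);P=np.array(s['position']);print(P,ang(R[:2,1]))
p=capture('scene')
for t in('cover_fin','offcut'): print(t,[(np.round(a['xyz'],3).tolist(),round(a['conf'],2)) for a in tip_of('scene',t)[:1]])
print('tool move/0.1 to start',R.T@(np.array([.534,-.192,.121])-P)*10)
E
```

```text
time_s: 11.1
position: [0.5444, -0.0442, 0.2443]
time_s: 11.4
position: [0.5384, -0.1214, 0.2444]
time_s: 11.7
position: [0.5324, -0.1987, 0.2444]
time_s: 12.1
position: [0.5333, -0.1918, 0.2454]
eef_rot: [[-0.997, 0.071, 0.0], [0.071, 0.997, -0.0], [-0.0, -0.0, -1.0]]
contact_force: [0.6, 0.3, -0.1]
grip_width: 0.0003
grip_force: 0.0
[ 0.53333598 -0.19176978  0.24536875] 85.93721062882463
cover_fin [([0.536, -0.148, 0.128], 0.74)]
offcut [([0.51, -0.315, -0.001], 0.83)]
tool move/0.1 to start [-0.00665612 -0.00154709  1.24368859]
```

```bash
for i in 1 2; do python3 -m handwheel '[{"tx":0,"ty":0,"tz":0.3,"rx":0,"ry":0,"rz":0},{"tx":0,"ty":0,"tz":0.62,"rx":0,"ry":0,"rz":0},{"tx":0,"ty":0,"tz":0.62,"rx":0,"ry":0,"rz":0},{"tx":0,"ty":0,"tz":0.62,"rx":0,"ry":0,"rz":0}]'|sed -n '1,2p;4p'; done
python3 -m handwheel '[{"tx":0,"ty":0.1,"tz":0,"rx":0,"ry":0,"rz":0},{"tx":0,"ty":0.2,"tz":0,"rx":0,"ry":0,"rz":0},{"tx":0,"ty":0.3,"tz":0,"rx":0,"ry":0,"rz":0},{"tx":0,"ty":0.4,"tz":0,"rx":0,"ry":0,"rz":0},{"tx":0,"ty":0.5,"tz":0,"rx":0,"ry":0,"rz":0},{"tx":0,"ty":0.6,"tz":0,"rx":0,"ry":0,"rz":0},{"tx":0,"ty":0.7,"tz":0,"rx":0,"ry":0,"rz":0},{"tx":0,"ty":0.8,"tz":0,"rx":0,"ry":0,"rz":0}]'
python3 - <<'E'
from h import *
p=capture('scene')
for t in('cover_fin','pointer_tip'): print(t,[(np.round(a['xyz'],3).tolist(),round(a['conf'],2)) for a in tip_of('scene',t)[:1]])
E
```

```text
time_s: 12.65
position: [0.5333, -0.1921, 0.1836]
contact_force: [-0.1, 0.7, -0.3]
time_s: 13.05
position: [0.5342, -0.1923, 0.123]
contact_force: [0.6, -0.9, 0.9]
time_s: 13.85
position: [0.5392, -0.1118, 0.1213]
eef_rot: [[-0.997, 0.075, 0.0], [0.075, 0.997, -0.0], [-0.0, -0.0, -1.0]]
contact_force: [2.1, -2.6, 1.4]
grip_width: -0.0003
grip_force: 1.3
cover_fin [([0.543, -0.091, 0.129], 0.89)]
pointer_tip []
```

```bash
python3 -m handwheel '[{"tx":0,"ty":0.1,"tz":0,"rx":0,"ry":0,"rz":0},{"tx":0,"ty":0.2,"tz":0,"rx":0,"ry":0,"rz":0},{"tx":0,"ty":0.3,"tz":0,"rx":0,"ry":0,"rz":0},{"tx":0,"ty":0.4,"tz":0,"rx":0,"ry":0,"rz":0},{"tx":0,"ty":0.5,"tz":0,"rx":0,"ry":0,"rz":0},{"tx":0,"ty":0.6,"tz":0,"rx":0,"ry":0,"rz":0},{"tx":0,"ty":0.7,"tz":0,"rx":0,"ry":0,"rz":0},{"tx":0,"ty":0.8,"tz":0,"rx":0,"ry":0,"rz":0}]' | sed -n '1,2p;4p'
for i in 1 2; do python3 -m handwheel '[{"tx":0,"ty":0.04,"tz":0,"rx":0,"ry":0,"rz":0},{"tx":0,"ty":0.08,"tz":0,"rx":0,"ry":0,"rz":0},{"tx":0,"ty":0.12,"tz":0,"rx":0,"ry":0,"rz":0},{"tx":0,"ty":0.12,"tz":0,"rx":0,"ry":0,"rz":0}]' | sed -n '1,2p;4p'; done
```

```text
time_s: 14.8
position: [0.5449, -0.0319, 0.1212]
contact_force: [-0.8, -2.9, -2.5]
time_s: 15.2
position: [0.5456, -0.0248, 0.1214]
contact_force: [-4.9, -11.4, 5.9]
time_s: 15.6
position: [0.5456, -0.0243, 0.1215]
contact_force: [-11.0, -36.7, 23.3]
```

The force rose to 37 N before the expected travel. I'll back off and look.

```bash
python3 -m handwheel '[{"tx":0,"ty":-0.2,"tz":0,"rx":0,"ry":0,"rz":0},{"tx":0,"ty":-0.4,"tz":0,"rx":0,"ry":0,"rz":0},{"tx":0,"ty":-0.4,"tz":0,"rx":0,"ry":0,"rz":0}]'| sed -n '1,2p;4p'
python3 -m handwheel '[{"tx":0,"ty":0,"tz":-0.4,"rx":0,"ry":0,"rz":0},{"tx":0,"ty":0,"tz":-0.8,"rx":0,"ry":0,"rz":0},{"tx":0,"ty":0,"tz":-1,"rx":0,"ry":0,"rz":0},{"tx":0,"ty":0,"tz":-1,"rx":0,"ry":0,"rz":0}]'| sed -n '1,2p;4p'
python3 - <<'E'
from h import *
for c in('wrist','scene','top'):
  p=capture(c);cv2.imwrite(f'pics/{c}5.png',p['pixels'])
  for t in('cover_fin','pointer_tip','mark_point'): print(c,t,[(np.round(a['xyz'],3).tolist(),round(a['conf'],2)) for a in tip_of(c,t)[:1]])
E
```

```text
time_s: 15.9
position: [0.5443, -0.0517, 0.1213]
contact_force: [0.5, -0.4, -0.5]
time_s: 16.3
position: [0.5463, -0.0466, 0.2247]
contact_force: [0.1, -0.5, -0.3]
wrist cover_fin [([0.547, -0.005, 0.13], 0.94)]
wrist pointer_tip []
wrist mark_point []
scene cover_fin [([0.552, -0.004, 0.131], 0.88)]
scene pointer_tip [([0.396, -0.08, -0.004], 0.64)]
scene mark_point [([0.511, -0.313, 0.001], 0.42)]
top cover_fin [([0.551, -0.006, 0.131], 0.85)]
top pointer_tip [([0.548, -0.008, 0.131], 0.56)]
top mark_point []
```

View pics/wrist5.png

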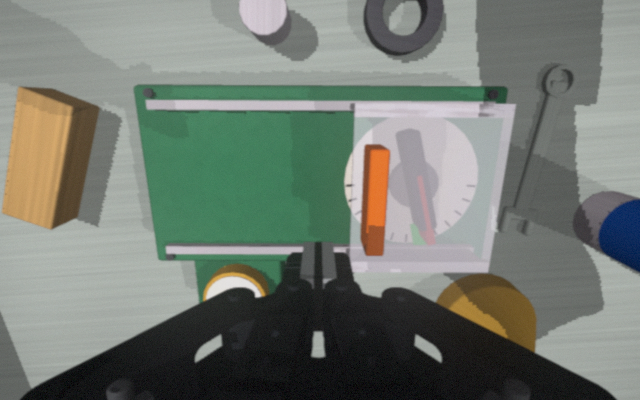

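The cover sits centred over the knob, with the fin at (375,200). Through the lid the pointer tip is at about (431,241) and the mark at about (418,234). Some of that gap is parallax, so I'll measure it.

```bash
python3 - <<'E'
from h import *
p=capture('wrist')
cv2.imwrite('pics/crop6.png',cv2.resize(p['pixels'][110:260,340:500],None,fx=4,fy=4,interpolation=cv2.INTER_CUBIC))
h=cv2.cvtColor(p['pixels'],cv2.COLOR_BGR2HSV).astype(int);b=(395,160,445,250)
for n,z,m in(('red',.08,((h[...,0]>165)|(h[...,0]<10))&(h[...,1]>50)),('green',.052,(h[...,0]>45)&(h[...,0]<80)&(h[...,1]>35))):
    v,u=np.nonzero(m[b[1]:b[3],b[0]:b[2]]);s=np.c_[u+b[0],v+b[1]];print(n,len(s))
    if len(s)>5:
        if n=='green': s=s[s[:,1]<246]
        x=ray(p,s,z);mm=x.mean(0);(c,sz,a)=cv2.minAreaRect(x.astype(np.float32)*1000)
        print(s.min(0),s.max(0),mm.round(4),ang(np.linalg.eigh(np.cov((x-mm).T))[1][:,1]).round(1),np.round(c,1),np.round(sz,1),round(a,1),'from axis',ang(mm-np.array([.5512,.040])).round(1))
print('axis by hand px',ray(p,[(414,182)],.052))
E
```

```text
red 0
green 38
[416 230] [424 245] [0.6038 0.0458] -161.4 [603.7  45.2] [17.9  6.4] 17.3 from axis 6.3
axis by hand px [[0.54742364 0.0408647 ]]
```

View pics/crop6.png

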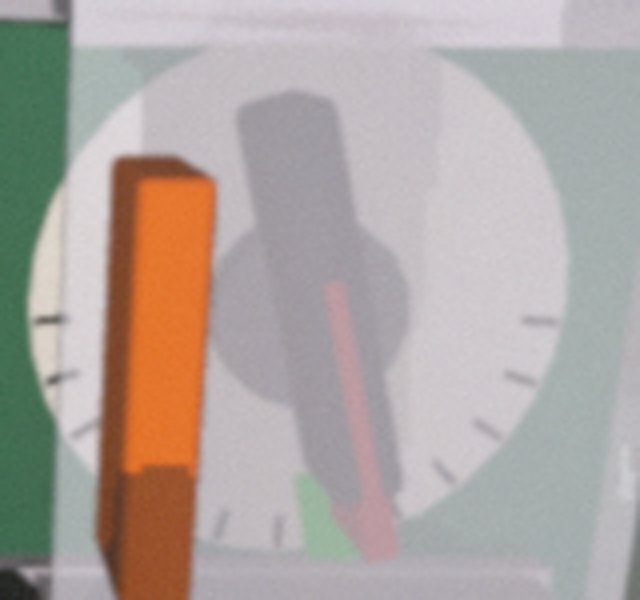

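```bash
python3 - <<'E'
from h import *
p=capture('wrist');A=np.array([.5512,.040])
px=lambda x,y:(340+x/4,110+y/4)
a=ray(p,[px(335,283),px(364,470),px(385,550)],.086)
print('pointer line',a.round(4).tolist(),ang(a[1]-a[0]),ang(a[2]-a[0]),'len',np.hypot(*(a[2]-a[0])))
bl=ray(p,[px(238,110),px(300,400)],.085);print('bar left edge',ang(bl[1]-bl[0])); br=ray(p,[px(338,110),px(400,490)],.085);print('bar right edge',ang(br[1]-br[0]))
g=ray(p,[px(297,475),px(308,558)],.051);print('green left edge',g.round(4).tolist(),ang(g[1]-g[0]))
d=ray(p,[px(27,300),px(570,300)],.051);print('dial',d.round(4).tolist())
E
```

```text
pointer line [[0.5386, 0.0393], [0.5799, 0.046], [0.5988, 0.0508]] 9.210252850114298 10.902086847178214 len 0.06132436090473535
bar left edge 11.612150845527943
bar right edge 9.98996810248861
green left edge [[0.5941, 0.0416], [0.6162, 0.0444]] 7.2808950375591746
dial [[0.5459, -0.0212], [0.5554, 0.1046]]
```

The bar and pointer still read about 10.5°, roughly 2 mm from the mark. The cover is hard against its stop and centred on the knob axis, and the arm is clear of everything.

```bash
python3 -c "
from station import *
print(close_job())"
```

```text
the job is handed in; nothing more can be done
None
```

I turned the knob so its pointer stands about 2 mm from the middle of the green mark, then pushed the lock cover home against its end stop. The arm was lifted clear of everything, no bystander was touched as far as I could tell, and the job was handed in at about 16.5 s; no verdict was returned.

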